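Load the sample bottle on the bench mixer and lock its keeper collar

TASK

Lay the square sample bottle along the mixer's sloped saddle, cap at the high end and its foot down at the little end stop, and let go of it. Then turn the steel lock collar beside it clockwise so that its keeper arm swings over the bottle, stopping where the collar's tooth points at the long bar mark (the locked mark; the collar can be turned past it). Leave the other things on the bench where they are.

Things in the scene. Friction and masses are not known exactly. Their poses are not given: they have to be found in the camera images.
- mixer: Bench mixer, fixed: white housing 230 (x) x 260 (y) x 90 mm high. Origin: centre of its underside, on the table. x runs up the slope of the saddle (its grey control panel faces -x), z up. It carries the saddle at y = +45 mm and the lock collar at y = -50 mm.
- saddle: Narrow black sloped support on the mixer, 110 (x) x 38 mm (y), free at its sides. Origin: centre of its top face, 128 mm above the table. x points up the 12 degree slope, z is normal to the face. At the low end an aluminium end stop rises 14 mm above the face, its inner face at x = -61 mm: a bottle with its foot against it has its origin at x = -6 mm.
- bottle: Square-sided white plastic bottle lying on its side on the table: body 110 (x) x 50 x 50 mm, then a grey round cap 38 mm across at the +x end, 139 mm long overall, about 0.2 kg. Origin: centre of the underside of the square body as it lies (the body reaches x = -55 to +55 mm); z up.
- bottle_cap (a point): Centre of the outer face of the bottle's cap, 84 mm along x from the bottle's origin, 25 mm above its underside.
- collar (a joint): Lock collar's angle (rad), growing clockwise from above, 0 to 1.9; stays where left (friction 0.15 N m). At 0 (open, dot on the white plate below) the keeper arm points to the mixer's -x, the tooth on the far side of the ring to +x. Locked is 1.571: the arm points to the mixer's +y, across the bottle, and the tooth to -y at the plate's long black bar. Starts at 0.05 to 0.35.
- wing (a point): Grip point on the collar's axis, 228 mm above the table. The collar is a knurled steel ring 68 mm across, its top 202 mm above the table; on it stands a black grip bar 66 mm long, 14 mm thick, 38 mm high (top at 240 mm), parallel to the keeper arm. The point's -x axis points along the keeper arm.
- keeper_tip (a point): Top of the keeper arm near its end, 119 mm from the collar's axis, 202 mm above the table. The flat steel arm is 18 mm wide and 10 mm thick (underside 192 mm above the table, 10 mm or so clear of the seated bottle).
- jar: Bystander: glass jar with a red lid, 68 mm across, 100 mm tall, standing. Origin: centre of the underside.
- pan_lid: Bystander: steel domed lid with a knob, 90 mm across, 44 mm tall. Origin: centre of the underside.
- cup: Bystander: clear cup, 60 mm across, 70 mm tall. Origin: centre of the underside.
- slide_box: Bystander: flat grey box 90 x 150 x 35 mm. Origin: centre of the underside.
- pipette: Bystander: grey and white pipette lying on the table, 215 mm long along x, 24 mm thick. Origin: on the table, near its middle.
- dish: Bystander: steel bowl 90 mm across, 30 mm tall. Origin: centre of the underside.
Not all that is in view belongs to the job. Leave any brown or turquoise look-alike of the bottle alone.

How it is judged:
By the outcome, as a careful person would: the job done as asked, in the order asked, and still so for the second after the job is handed in, with the robot touching nothing.
It also fails if it takes over 58 s, if anything falls off the work surface, if the arm or the gripper's body presses on something with over 40 N, if the wrist force passes 120 N, or if a joint passes its speed limit or range.

ROBOT

A 7-joint arm with a two-finger parallel gripper is mounted at the origin on the work surface. World frame = base frame: x ahead of the robot, y to its left, z up, the work surface at z = 0. Lengths are in m, angles in rad, forces in N, time in s.
With the tool pointing down it reaches from about 0.35 to 0.9 m from the base axis. Payload 8.1 kg.
Tool frame: the origin (TCP) lies at the very end of the fingers, on their centre line; the grasp point (between the pads) lies behind it (env.pinch_z is the z of the grasp point in the tool frame, in m); z points along the fingers, y is the line along which they close (so a half turn about z gives the same grasp; the last joint's range is limited). The gripper opens to 92 mm and grips with 3 to 60 N. Pads are 19 mm wide; open, the fingers measure 130 mm over their backs; the gripper's body (75 mm by 190 mm) begins 47 mm behind the grasp point.
Start: joints at [1.032, 0.434, 0.025, 1.573, -0.012, 1.134, -0.075], TCP at [0.264, -0.567, 0.227] pointing down, gripper open.
Joint ranges: [-2.62, 2.62], [-0.44, 2.09], [-1.27, 1.32], [0.08, 2.57], [-1.32, 4.46], [0.12, 2], [-2.74, 2.74]. Speed limits (rad/s): [2.22, 2.22, 3.01, 3.01, 3.14, 3.14, 3.14].

INTERFACE

Orientations are given as [roll, pitch, yaw] about the fixed x, y, z axes, in that order (R = Rz(yaw) Ry(pitch) Rx(roll)).
In Python, from cell import env gives the robot as it stands. Calls block until the motion is done:
- env.move_to(position, orientation): joint-space move of the TCP to a pose.
- env.servo_line(position, ori=None, velocity=0.15, stop_force=None): straight line of the TCP; ori=None keeps the orientation; velocity is the mean speed in m/s. With stop_force (N) it stops when the force on the tool has changed by that much, and returns True; else False.
- env.move_j(angles): joint-space move.
- env.grip(opening, strength=None): opening from 0.0 (shut) to 1.0 (fully open); strength is the grip in N (None keeps the last); returns when the fingers have stopped.
- env.sleep(seconds).
- env.ik(position, orientation): joint angles nearest the present ones, or None.
- env.camera(name): name is "side" or "top" or "wrist"; returns the picture (480x640x3 uint8, red, green, blue); there is no depth.
- env.calibration(name): a dict with "vertical_fov" (degrees; the focal length in pixels is half the picture's height over the tangent of half this angle, whatever the lens; pixels are square), "cx", "cy" (the principal point, pixels), "distortion" ([k1, k2, p1, p2, k3] as OpenCV has them; the pictures are not rectified), "xyz" and "rotation" of the camera in the world. Camera axes: x right, y up, looking along -z (the intrinsics and any distortion apply to the point x, -y, -z); pixel columns grow to the right and rows downward; lengths in m; the calibration is good to about 2 mm. A picture is of the moment at which its call begins: read the wrist's pose just before it. calibration takes no time and is no camera call; for the wrist camera it gives the pose at the moment of the call.
A pose or a line that the arm cannot do raises env.Unreachable and nothing moves.
- env.close_job(): hands the job in; it is judged then, once.
Readings, each from a call of its own:
- env.current_time_s(): time.
- env.current_q(): joint angles.
- env.current_qd(): joint speeds.
- env.current_joint_efforts(): joint torques, N m.
- env.current_tool_pos(): TCP position.
- env.current_ee_rot(): TCP orientation.
- env.current_force(): force on the tool from outside, world axes, zero at the start.
- env.current_ft_torque(): the same for the moment, N m.
- env.current_finger_gap(): opening from 0.0 (shut) to 1.0 (fully open).
- env.current_grasp_force(): force on a finger pad.
Only numpy, scipy, OpenCV 4.12 (cv2) and the standard library are available. Lean on these libraries where they do the work, as an engineer would, in place of code of your own. Each camera call takes 0.05 s, during which the arm holds its last target. There are 200 camera calls.

## Working session

There is one attempt and no reset: what is moved stays moved. The work goes in short steps, each a Python script; the robot and the scene stay as the last script left them, time stands still between calls to the robot, and variables do not carry over. Pictures are saved under pics/ and viewed, at most 13 in all, crops included, and the job is handed in when it is done.

```bash
ls; mkdir -p pics; python3 - <<'E'
from cell import env
import cv2
for n in ("side","top","wrist"):
    c=env.calibration(n); print(n,c)
    im=env.camera(n); cv2.imwrite(f"pics/{n}0.png",im[:,:,::-1])
print(env.pinch_z, env.current_time_s(), env.current_ee_rot(), env.current_tool_pos())
E
```

```text
pics
side {'vertical_fov': 50.02395136648361, 'cx': 312.00799322871694, 'cy': 243.98349687140325, 'distortion': array([0.0254831, 0.       , 0.       , 0.       , 0.       ]), 'xyz': array([0.18833841, 0.99675489, 1.0056379 ]), 'rotation': array([ 9.20197919e-01, -6.39839619e-04, -2.81888332e+00])}
top {'vertical_fov': 50.965045293565815, 'cx': 320.07126875957414, 'cy': 240.18404110558228, 'distortion': array([-0.05511144,  0.        ,  0.        ,  0.        ,  0.        ]), 'xyz': array([ 0.35081863, -0.06206592,  1.44644644]), 'rotation': array([ 0.15463156, -0.00465332, -1.54954352])}
wrist {'vertical_fov': 66.52550488141826, 'cx': 319.6805376219121, 'cy': 242.8008960473611, 'distortion': array([-0.0380884,  0.       ,  0.       ,  0.       ,  0.       ]), 'xyz': array([ 0.33785197, -0.53197796,  0.38449339]), 'rotation': array([-0.30693868,  0.0015011 , -1.13524161])}
-0.0188 0.15 [-3.14038631e+00  9.41838443e-05  4.35706918e-01] [ 0.26363684 -0.56624961  0.22613495]
```

View pics/top0.png

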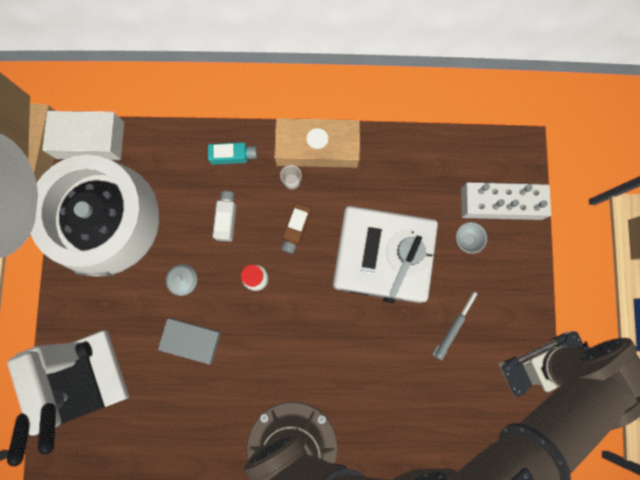

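View pics/side0.png

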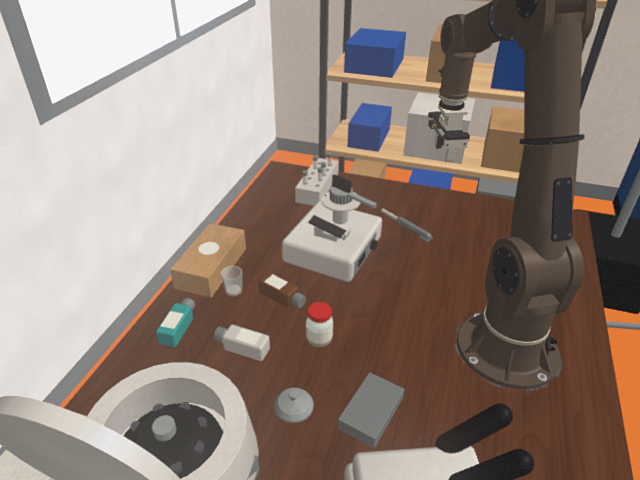

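Top view: white bottle at (225,218) with its cap up, at (227,196). Mixer at (387,253), saddle (371,250), collar (410,250), keeper tip near (390,298). The brown and turquoise bottles are decoys. The side view agrees. Next come ray-casting helpers and closer wrist views.

```bash
cat > h.py <<'E'
from cell import env
import numpy as np, cv2
from scipy.spatial.transform import Rotation as R
def rays(c,px):
    f=240/np.tan(np.radians(c["vertical_fov"])/2)
    K=np.array([[f,0,c["cx"]],[0,f,c["cy"]],[0,0,1]])
    n=cv2.undistortPoints(np.array(px,float).reshape(-1,1,2),K,np.array(c["distortion"]))[:,0]
    d=np.c_[n[:,0],-n[:,1],-np.ones(len(n))]
    d=R.from_euler("xyz",c["rotation"]).apply(d)
    return np.array(c["xyz"]),d/np.linalg.norm(d,axis=1)[:,None]
def plane(c,px,z):
    o,d=rays(c,px); return o+d*((z-o[2])/d[:,2])[:,None]
def tri(views):  # [(c,px),...] -> point, rms gap
    A=np.zeros((3,3));b=np.zeros(3);L=[]
    for c,p in views:
        o,d=rays(c,[p]);P=np.eye(3)-np.outer(d[0],d[0]);A+=P;b+=P@o;L.append((P,o))
    x=np.linalg.solve(A,b);return x,max(np.linalg.norm(P@(x-o)) for P,o in L)
def shot(n,name):
    c=env.calibration(n);im=env.camera(n)[:,:,::-1].copy();cv2.imwrite(f"pics/{name}.png",im)
    np.save(f"pics/{name}.npy",c,allow_pickle=True);return c,im
def load(name): return np.load(f"pics/{name}.npy",allow_pickle=True).item(),cv2.imread(f"pics/{name}.png")
E
python3 - <<'E'
from h import *
c=env.calibration("top")
print("bottle",plane(c,[(225,218),(227,196),(222,240)],.03))
print("mixer top",plane(c,[(345,209),(437,218),(429,300),(335,291)],.09))
print("saddle",plane(c,[(371,250)],.13),"collar",plane(c,[(411,249)],.2),"tip",plane(c,[(390,298)],.2))
for pos,o in [((.47,-.27,.42),(np.pi,0,0)),((.5,.12,.35),(np.pi,0,0)),((.6,.17,.05),(np.pi,np.radians(-30),0)),((.6,.17,.05),(np.pi,np.radians(30),0))]:
  for yaw in (0,np.pi/2,-np.pi/2,np.pi):
    q=env.ik(pos,(R.from_euler("z",yaw)*R.from_euler("xyz",o)).as_euler("xyz")) if abs(o[1])<.1 else (R.from_euler("y",np.sign(yaw+.1)*0)and env.ik(pos,o))
    print(pos,o,yaw,None if q is None else np.round(q,2))
# wrist camera offset in tool frame
c=env.calibration("wrist");Rt=R.from_euler("xyz",env.current_ee_rot())
print("cam in tool",Rt.inv().apply(c["xyz"]-env.current_tool_pos()),(Rt.inv()*R.from_euler("xyz",c["rotation"])).as_matrix().round(2))
E
```

```text
bottle [[0.63012631 0.21019334 0.03      ]
 [0.695018   0.20774834 0.03      ]
 [0.56608861 0.21552198 0.03      ]]
mixer top [[ 0.65076539 -0.1306843   0.09      ]
 [ 0.63130842 -0.38483393  0.09      ]
 [ 0.40607251 -0.36010604  0.09      ]
 [ 0.42511692 -0.10690823  0.09      ]]
saddle [[ 0.53283513 -0.19883987  0.13      ]] collar [[ 0.52785117 -0.29193594  0.2       ]] tip [[ 0.40465778 -0.2392815   0.2       ]]
(0.47, -0.27, 0.42) (3.141592653589793, 0, 0) 0 [ 0.45  0.21 -0.04  1.43  0.01  1.51 -1.16]
(0.47, -0.27, 0.42) (3.141592653589793, 0, 0) 1.5707963267948966 [ 0.68  0.23 -0.33  1.41  0.07  1.52  0.35]
(0.47, -0.27, 0.42) (3.141592653589793, 0, 0) -1.5707963267948966 [ 0.26  0.2   0.21  1.45 -0.04  1.5  -2.68]
(0.47, -0.27, 0.42) (3.141592653589793, 0, 0) 3.141592653589793 [ 0.88  0.26 -0.61  1.39  0.15  1.53  1.85]
(0.5, 0.12, 0.35) (3.141592653589793, 0, 0) 0 [ 0.2   0.24 -0.67  1.6   0.15  1.36 -2.06]
(0.5, 0.12, 0.35) (3.141592653589793, 0, 0) 1.5707963267948966 [ 0.27  0.26 -0.76  1.59  0.18  1.36 -0.52]
(0.5, 0.12, 0.35) (3.141592653589793, 0, 0) -1.5707963267948966
[... 634 characters left out ...]
793 [-0.64  0.51  0.17  2.23  1.86  0.17  2.37]
(0.6, 0.17, 0.05) (3.141592653589793, np.float64(0.5235987755982988), 0) 0 [-0.19  0.93 -0.19  1.22 -0.01  1.49 -1.9 ]
(0.6, 0.17, 0.05) (3.141592653589793, np.float64(0.5235987755982988), 0) 1.5707963267948966 [-0.19  0.93 -0.19  1.22 -0.01  1.49 -1.9 ]
(0.6, 0.17, 0.05) (3.141592653589793, np.float64(0.5235987755982988), 0) -1.5707963267948966 [-0.19  0.93 -0.19  1.22 -0.01  1.49 -1.9 ]
(0.6, 0.17, 0.05) (3.141592653589793, np.float64(0.5235987755982988), 0) 3.141592653589793 [-0.19  0.93 -0.19  1.22 -0.01  1.49 -1.9 ]
cam in tool [ 8.17325585e-02  1.02832593e-04 -1.58472448e-01] [[-0.    0.95  0.3 ]
 [ 1.    0.    0.  ]
 [ 0.    0.3  -0.95]]
```

```bash
python3 - <<'E'
from h import *
D=(np.pi,0,0)
for i,p in enumerate([(.50,-.32,.36),(.50,-.20,.36),(.58,.15,.30),(.58,.25,.30)]):
    env.move_to(p,D); env.sleep(.15); shot("wrist",f"w{i}"); print(env.current_time_s(),env.current_tool_pos())
E
```

```text
1.725 [ 0.49928699 -0.32097394  0.3595714 ]
2.475 [ 0.49978267 -0.20137451  0.35982153]
4.0417 [0.58035687 0.14859111 0.30028553]
4.725 [0.58055825 0.24835274 0.30012529]
```

View pics/w0.png

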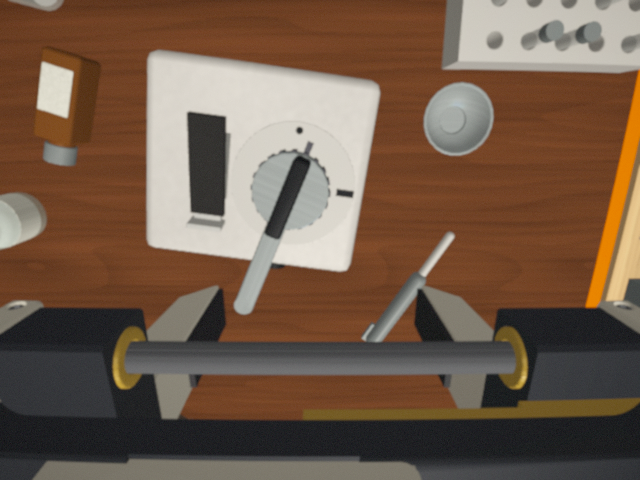

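View pics/w1.png

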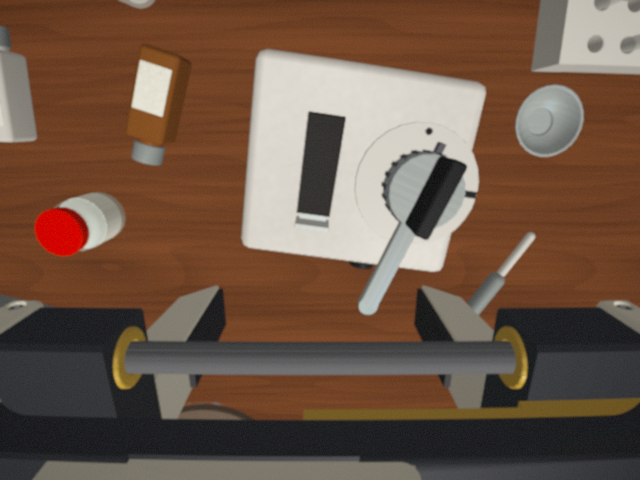

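View pics/w2.png

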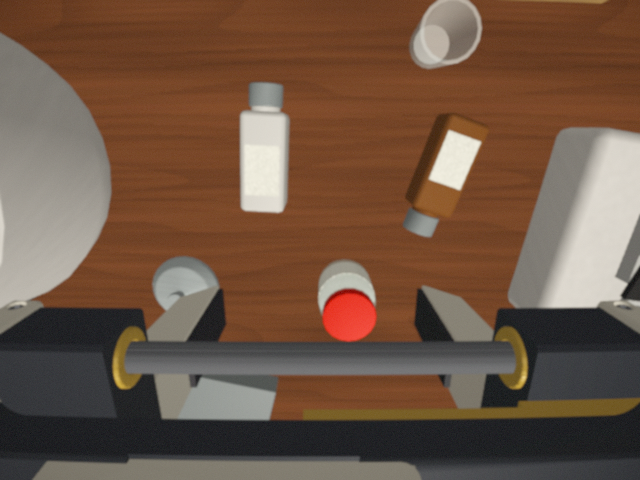

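View pics/w3.png

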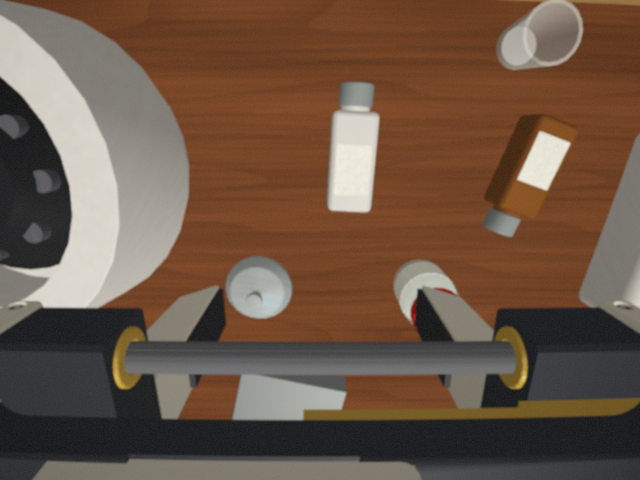

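Wrist views: in w0 the saddle quad is (189,112)-(224,215), the open dot (299,130), the tooth (309,147), the long bar (345,193), and the keeper tip (243,305). The bottle is at (264,160) in w2 and (353,160) in w3, cap up. Now I'll measure by masks and triangulation.

```bash
python3 - <<'E'
from h import *
W=[load(f"w{i}") for i in range(4)]
def comps(m,box,amin):
    x0,y0,x1,y1=box;mm=np.zeros_like(m);mm[y0:y1,x0:x1]=m[y0:y1,x0:x1]
    cs,_=cv2.findContours(mm,cv2.RETR_EXTERNAL,cv2.CHAIN_APPROX_NONE)
    return sorted([k for k in cs if cv2.contourArea(k)>=amin],key=cv2.contourArea,reverse=True)
def quad(k):
    p=cv2.boxPoints(cv2.minAreaRect(k)); p=p[np.argsort(p[:,1])]
    return np.array([*sorted(p[:2].tolist()),*sorted(p[2:].tolist())])
cen=lambda k:(lambda m:np.array([m["m10"]/m["m00"],m["m01"]/m["m00"]]))(cv2.moments(k))
res={}
for i,(sb,wb,pb) in enumerate([((180,100,232,222),(262,140,315,242),(282,120,360,205)),((290,100,350,222),(400,150,470,245),(415,120,480,205))]):
    c,im=W[i];dark=(im.max(2)<70).astype(np.uint8)
    s=comps(dark,sb,500)[0];w=comps(dark,wb,400)[0]
    res.setdefault("saddle",[]).append(quad(s));res.setdefault("bar",[]).append(quad(w))
    d=comps(dark,pb,5);print(i,[(cen(k).round(1).tolist(),cv2.contourArea(k)) for k in d])
for n in ("saddle","bar"):
    print(n,np.array(res[n]).round(1).tolist())
    for j in range(4): x,g=tri([(W[0][0],res[n][0][j]),(W[1][0],res[n][1][j])]);print(j,x.round(4),round(g,4))
B=[]
for i,b in ((2,(225,70,305,225)),(3,(315,70,392,225))):
    c,im=W[i];hsv=cv2.cvtColor(im,cv2.COLOR_BGR2HSV)
    m=((hsv[...,1]<60)&(hsv[...,2]>165)).astype(np.uint8)
    k=comps(m,b,1000)[0];g=comps(((hsv[...,1]<60)&(hsv[...,2]>70)&(hsv[...,2]<165)).astype(np.uint8),(b[0],b[1],b[2],112),100)[0]
    lab=comps(((hsv[...,1]>14)&(hsv[...,1]<70)&(hsv[...,2]>165)).astype(np.uint8),(b[0],135,b[2],207),300)
    B.append((quad(k),cen(k),quad(g),cen(g)));print(quad(k).round(1).tolist(),quad(g).round(1).tolist(),[(quad(l).round(1).tolist()) for l in lab[:1]])
for a in range(4):
    for j in range(len(np.atleast_2d(B[0][a]))):
        print("bottle",a,j,[np.round(v,4) for v in tri([(W[2][0],np.atleast_2d(B[0][a])[j]),(W[3][0],np.atleast_2d(B[1][a])[j])])])
E
```

```text
0 [([294.3, 179.9], 702.0), ([344.5, 193.0], 39.0), ([299.2, 130.0], 7.0)]
1 [([441.4, 182.0], 1312.5), ([470.1, 194.1], 26.0), ([428.4, 130.8], 9.0)]
saddle [[[187.9, 113.0], [224.3, 111.9], [191.2, 215.0], [227.5, 213.8]], [[309.3, 112.4], [343.8, 116.7], [297.0, 210.9], [331.5, 215.2]]]
0 [ 0.5953 -0.1918  0.1391] 0.0003
1 [ 0.5939 -0.2262  0.1326] 0.0022
2 [ 0.4893 -0.1763  0.1165] 0.0025
3 [ 0.4853 -0.2153  0.1076] 0.0006
bar [[[296.1, 154.0], [310.9, 160.1], [263.9, 232.7], [278.7, 238.8]], [[441.6, 152.6], [466.3, 165.7], [402.1, 226.6], [426.8, 239.8]]]
0 [ 0.5608 -0.3022  0.2109] 0.0009
1 [ 0.5552 -0.3148  0.2338] 0.0018
2 [ 0.4967 -0.2731  0.214 ] 0.0028
3 [ 0.4948 -0.2884  0.2362] 0.0002
[[241.0, 105.0], [285.0, 105.0], [241.0, 212.0], [285.0, 212.0]] [[243.0, 82.0], [282.0, 82.0], [243.0, 111.0], [282.0, 111.0]] [[[241.0, 135.0], [285.0, 135.0], [241.0, 206.0], [285.0, 206.0]]]
[[334.9, 103.0], [379.4, 106.4], [326.7, 209.7], [371.2, 213.2]] [[335.0, 82.0], [373.0, 82.0], [335.0, 111.0], [373.0, 111.0]] [[[332.9, 131.9], [377.0, 135.0], [327.6, 205.9], [371.7, 209.1]]]
bottle 0 0 [array([0.6865, 0.2315, 0.0458]), np.float64(0.0008)]
bottle 0 1 [array([0.6845, 0.1844, 0.0479]), np.float64(0.0008)]
bottle 0 2 [array([0.5695, 0.2398, 0.0418]), np.float64(0.0012)]
bottle 0 3 [array([0.5678, 0.1882, 0.0441]), np.float64(0.0008)]
bottle 1 0 [array([0.6281, 0.2111, 0.045 ]), np.float64(0.0001)]
bottle 2 0 [array([0.71  , 0.231 , 0.0303]), np.float64(0.0003)]
bottle 2 1 [array([0.7104, 0.189 , 0.0252]), np.float64(0.0001)]
bottle 2 2 [array([0.6797, 0.2311, 0.0388]), np.float64(0.0002)]
bottle 2 3 [array([0.6798, 0.1891, 0.0339]), np.float64(0.0001)]
bottle 3 0 [array([0.6977, 0.2078, 0.0271]), np.float64(0.0001)]
```

```bash
python3 - <<'E'
from h import *
W=[load(f"w{i}") for i in range(2)]
def cont(im,b,thr,bright=False):
    x0,y0,x1,y1=b;v=im.max(2);m=np.zeros(v.shape,np.uint8);m[y0:y1,x0:x1]=((v>thr) if bright else (v<thr))[y0:y1,x0:x1]
    return max(cv2.findContours(m,cv2.RETR_EXTERNAL,cv2.CHAIN_APPROX_NONE)[0],key=cv2.contourArea)[:,0].astype(float)
def edgequad(k):  # fit lines to 4 sides of contour, intersect
    e=cv2.approxPolyDP(cv2.convexHull(k.astype(np.int32)),4,True)[:,0].astype(float)
    if len(e)!=4: print("n",len(e),e.tolist())
    L=[]
    for a,b in zip(e,np.roll(e,-1,0)):
        u=(b-a)/np.linalg.norm(b-a);t=(k-a)@u;d=abs((k-a)@[-u[1],u[0]])
        s=k[(d<2.5)&(t>3)&(t<np.linalg.norm(b-a)-3)]
        if np.linalg.norm(b-a)<8: continue
        vx,vy,px,py=cv2.fitLine(s.astype(np.float32),cv2.DIST_HUBER,0,.01,.01).ravel();L.append((np.array([vx,vy]),np.array([px,py])))
    P=[]
    for (u,p),(v,q) in zip(L,L[1:]+L[:1]):
        s=np.linalg.solve(np.c_[u,-v],q-p);P.append(p+s[0]*u)
    P=np.array(P);P=P[np.argsort(P[:,1])];return np.array([*sorted(P[:2].tolist()),*sorted(P[2:].tolist())])
S=[edgequad(cont(W[i][1],b,70)) for i,b in enumerate([(180,100,232,222),(290,100,350,222)])]
print(np.round(S,1).tolist())
T=[]
for j in range(4):
    x,g=tri([(W[i][0],S[i][j]) for i in (0,1)]);T.append(x);print("saddle",j,x.round(4),round(g,4))
    print("   planes",[plane(W[i][0],[S[i][j]],.1394 if j<2 else .1166)[0].round(4) for i in (0,1)])
T=np.array(T);c=T.mean(0);d=T[:2].mean(0)-T[2:].mean(0);print("centre",c.round(4),"len",np.linalg.norm(d),"yaw",np.degrees(np.arctan2(d[1],d[0])),"slope",np.degrees(np.arctan2(d[2],np.hypot(d[0],d[1]))))
print("dot",tri([(W[0][0],(299.2,130)),(W[1][0],(428.4,130.8))]))
print("mark w0",plane(W[0][0],[(344.5,193)],.095))
# mixer housing top outline
for i,b in ((0,(135,40,395,290)),(1,(230,40,500,290))):
    k=cont(W[i][1],b,185,True);Q=edgequad(k);P=plane(W[i][0],Q,.09);print("house",Q.round(0).tolist(),P[:,:2].round(4).tolist(),P.mean(0).round(4),"side",np.linalg.norm(P[0]-P[1]),np.linalg.norm(P[0]-P[2]))
# keeper arm edge pts
for i,p in ((0,None),):
    pass
E
python3 - <<'E'
import cv2
a=cv2.imread("pics/w0.png")[100:320,150:380];cv2.imwrite("pics/crop0.png",cv2.resize(a,None,fx=2.7,fy=2.7,interpolation=cv2.INTER_CUBIC))
E
```

```text
[[[188.6, 112.8], [224.0, 117.6], [191.7, 210.4], [224.0, 214.4]], [[309.6, 112.8], [343.5, 117.6], [298.4, 210.5], [327.4, 214.4]]]
saddle 0 [ 0.5953 -0.1921  0.1381] 0.0
   planes [array([ 0.5953, -0.1925,  0.1394]), array([ 0.5952, -0.1921,  0.1394])]
saddle 1 [ 0.5907 -0.2257  0.1333] 0.0001
   planes [array([ 0.5904, -0.2273,  0.1394]), array([ 0.5906, -0.2254,  0.1394])]
saddle 2 [ 0.4926 -0.178   0.1183] 0.0001
   planes [array([ 0.4921, -0.1774,  0.1166]), array([ 0.4922, -0.1779,  0.1166])]
saddle 3 [ 0.485  -0.2107  0.1058] 0.0002
   planes [array([ 0.4873, -0.2136,  0.1166]), array([ 0.4877, -0.2104,  0.1166])]
centre [ 0.5409 -0.2016  0.1239] len 0.10784561849071543 yaw -7.967443102397781 slope 12.669998974942159
dot (array([ 0.57848975, -0.30264929,  0.16605635]), np.float64(4.234608315200319e-05))
mark w0 [[ 0.50741142 -0.35025638  0.095     ]]
house [[149.0, 54.0], [379.0, 87.0], [148.0, 245.0], [347.0, 271.0]] [[0.6581, -0.1389], [0.623, -0.3864], [0.4429, -0.108], [0.4075, -0.3557]] [ 0.5329 -0.2472  0.09  ] side 0.24993432723007844 0.21749321455590126
n 6 [[259.0, 58.0], [278.0, 55.0], [481.0, 88.0], [476.0, 190.0], [376.0, 263.0], [246.0, 245.0]]
house [[259.0, 55.0], [279.0, 55.0], [243.0, 246.0], [373.0, 262.0], [477.0, 187.0], [481.0, 88.0]] [[0.6563, -0.137], [0.6562, -0.1582], [0.442, -0.1073], [0.4198, -0.2687], [0.5148, -0.3869], [0.6237, -0.3789]] [ 0.5521 -0.2395  0.09  ] side 0.02125200667748081 0.21627840940811255
```

View pics/crop0.png

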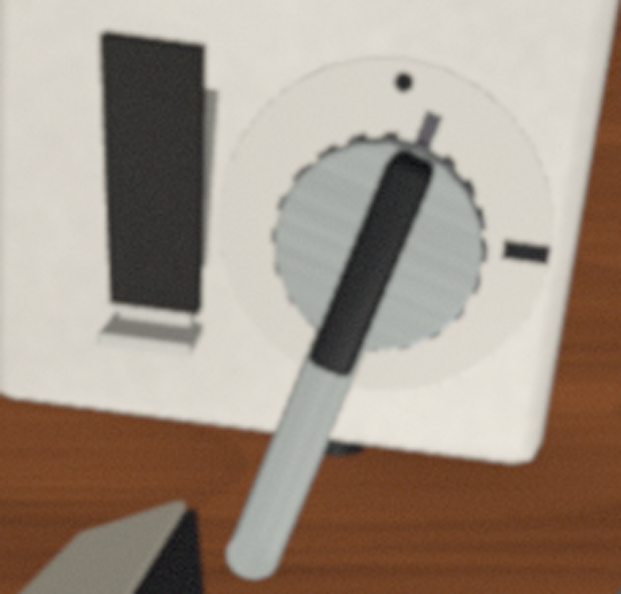

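```bash
cat >> h.py <<'E'
MY=np.radians(-8.07); BY=np.radians(-2.5)
BO=np.array([.6235,.2112,0.]); SA=np.array([.540,-.2022,.1275])
def ori(yaw,lean,flip): # lean>0: gripper body leans to +x of yaw frame
    return (R.from_euler("z",yaw)*R.from_euler("y",lean)*R.from_euler("z",np.pi*flip)*R.from_euler("x",np.pi))
PZ=.0188
def tcp(g,rot): return g+rot.apply([0,0,PZ])
E
python3 - <<'E'
from h import *
W=[load("w0"),load("w1")]
for n in (0,1): print("mark",plane(W[n][0],[[(344.5,193.0),(470.1,194.1)][n]],.166).round(4),"dot",plane(W[n][0],[[(299.2,130),(428.4,130.8)][n]],.166).round(4))
print("mark tri",tri([(W[0][0],(344.5,193.0)),(W[1][0],(470.1,194.1))]))
rc=plane(W[0][0],[(290.5,190.4),(251.1,190.4),(330,190.4)],.202).round(4);print("ring",rc)
tip=plane(W[0][0],[(244.5,302)],.202)[0]
tooth=plane(W[0][0],[(309.5,147)],.19)[0];print("tip",tip,"tooth",tooth)
ax=rc[0]
for nm,v in(("tip",ax-tip),("tooth",tooth-ax)): a=np.degrees(np.arctan2(v[1],v[0]));print(nm,np.hypot(*v[:2]),"angle vs mixer",-(a-np.degrees(MY)))
ct=env.calibration("top");print("centrifuge",plane(ct,[(158,215)]*3,.0),plane(ct,[(158,215)],.25), "teal",plane(ct,[(230,163)],.05))
lim=np.array([[-2.62,2.62],[-.44,2.09],[-1.27,1.32],[.08,2.57],[-1.32,4.46],[.12,2],[-2.74,2.74]])
for lean in (25,30,35,40):
  for flip in (0,1):
    Rb=R.from_euler("z",BY);g=BO+Rb.apply([.043,0,.033]);rot=ori(BY,np.radians(lean+12),flip)
    q1=env.ik(tcp(g,rot),rot.as_euler("xyz"))
    Rs=R.from_euler("z",MY)*R.from_euler("y",-np.radians(12));g2=SA+Rs.apply([.037,0,.033]);r2=ori(MY,np.radians(lean),flip)
    q2=env.ik(tcp(g2,r2),r2.as_euler("xyz"))
    print(lean,flip,None if q1 is None else np.round(q1,2),None if q2 is None else np.round(q2,2),g.round(3),g2.round(3))
for yaw in np.radians([-8-15,-98]):
  for f in (0,1):
    q=env.ik((.526,-.2965,.212),ori(yaw,0,f).as_euler("xyz"));print("wing",yaw,f,None if q is None else np.round(q,2))
E
```

```text
mark [[ 0.5198 -0.3454  0.166 ]] dot [[ 0.5784 -0.3026  0.166 ]]
mark [[ 0.5194 -0.3486  0.166 ]] dot [[ 0.5785 -0.3027  0.166 ]]
mark tri (array([ 0.52116295, -0.34483591,  0.17499205]), np.float64(0.00018431954349073365))
ring [[ 0.5284 -0.2961  0.202 ]
 [ 0.5285 -0.2619  0.202 ]
 [ 0.5283 -0.3304  0.202 ]]
tip [ 0.42133012 -0.24920508  0.202     ] tooth [ 0.56437102 -0.31265031  0.19      ]
tip 0.11688923477165805 angle vs mixer 15.582660506112596
tooth 0.03959579094526812 angle vs mixer 16.637216117290908
centrifuge [[0.6408922  0.41445945 0.        ]
 [0.6408922  0.41445945 0.        ]
 [0.6408922  0.41445945 0.        ]] [[0.59075665 0.33209806 0.25      ]] teal [[0.78795181 0.20036658 0.05      ]]
25 0 [-0.22  1.17 -0.18  0.84 -0.06  1.75 -1.95] [ 0.3   0.74 -0.12  1.32  0.1   1.53 -1.54] [0.666 0.209 0.033] [ 0.569 -0.206  0.167]
25 1 [-0.01  1.29 -0.89  0.8   0.48  1.85  0.9 ] [ 0.63  0.86 -0.78  1.28  0.47  1.65  1.28] [0.666 0.209 0.033] [ 0.569 -0.206  0.167]
30 0 [-0.22  1.24 -0.17  0.72 -0.09  1.88 -1.95] [ 0.29  0.79 -0.11  1.25  0.11  1.63 -1.54] [0.666 0.209 0.033] [ 0.569 -0.206  0.167]
30 1 [-0.04  1.34 -0.89  0.68  0.46  1.96  0.92] [ 0.61  0.91 -0.78  1.21  0.48  1.76  1.28] [0.666 0.209 0.033] [ 0.569 -0.206  0.167]
35 0 None [ 0.28  0.85 -0.1   1.17  0.11  1.74 -1.54] [0.666 0.209 0.033] [ 0.569 -0.206  0.167]
35 1 None [ 0.58  0.97 -0.79  1.13  0.49  1.87  1.27] [0.666 0.209 0.033] [ 0.569 -0.206  0.167]
40 0 None [ 0.27  0.91 -0.09  1.1   0.11  1.84 -1.53] [0.666 0.209 0.033] [ 0.569 -0.206  0.167]
40 1 None [ 0.56  1.03 -0.81  1.05  0.5   1.98  1.27] [0.666 0.209 0.033] [ 0.569 -0.206  0.167]
wing -0.4014257279586958 0 [ 0.43  0.41 -0.01  1.65  0.    1.08 -1.55]
wing -0.4014257279586958 1 [ 0.84  0.49 -0.61  1.61  0.3   1.14  1.33]
wing -1.710422666954443 0 [ 0.21  0.42  0.31  1.67 -0.14  1.08 -2.72]
wing -1.710422666954443 1 [ 0.64  0.44 -0.31  1.63  0.15  1.1   0.15]
```

Consistent measurements: mixer yaw -8.07°, collar axis (0.5276, -0.296), collar angle about 0.28, bottle top about 0.047 high. The gripper body could hit the grip bar, so I'll grasp near the cap with the tool leaning uphill. I'll set the bottle down slightly up-slope, then push it to the stop.

```bash
python3 - <<'E'
from h import *
rot=ori(BY,np.radians(42),1);e=rot.as_euler("xyz");g=BO+R.from_euler("z",BY).apply([.043,0,.033]);p=tcp(g,rot)
pre=p-rot.apply([0,0,.10])
print(p,pre,env.ik(pre,e),env.ik(p+[0,0,.2],e))
env.grip(1.0,45); env.move_to(pre,e); 
print(env.servo_line(p,e,.12,stop_force=8),env.current_tool_pos()-p)
env.grip(0.0,45); print("gap mm",env.current_finger_gap()*92,env.current_grasp_force())
env.servo_line(p+[0,0,.2],e,.2)
print(env.current_finger_gap()*92,env.current_force(),env.current_time_s(),env.current_q().round(2))
shot("side","s1");shot("top","t1")
E
```

```text
[0.65389139 0.20987308 0.01902888] [0.72074077 0.20695438 0.09334336] None NoneTraceback (most recent call last):
  File "<stdin>", line 5, in <module>
cell.Unreachable: the arm cannot take that pose within its joint ranges
```

```bash
python3 - <<'E'
from h import *
for flip in (0,1):
  for ph in (30,34,38,42):
    rot=ori(BY,np.radians(ph),flip);e=rot.as_euler("xyz");p=tcp(BO+R.from_euler("z",BY).apply([.043,0,.033]),rot)
    r2=ori(MY,np.radians(ph-12),flip);e2=r2.as_euler("xyz");g2=SA+(R.from_euler("z",MY)*R.from_euler("y",-np.radians(12))).apply([.051,0,.033]);p2=tcp(g2,r2)
    f=lambda p,e:(lambda q:None if q is None else q[5].round(2))(env.ik(p,e))
    print(flip,ph,[f(p+np.array(d),e) for d in ([0,0,0],[0,0,.06],[0,0,.09],[0,0,.15],[-.1,0,.09],[-.1,0,.15],[-.15,0,.2])],[f(p2+np.array(d),e2) for d in ([0,0,0],[0,0,.05],[0,0,.1])])
E
```

```text
0 30 [np.float64(1.57), np.float64(1.66), np.float64(1.7), np.float64(1.8), np.float64(1.5), np.float64(1.6), np.float64(1.61)] [np.float64(1.4), np.float64(1.49), np.float64(1.59)]
0 34 [np.float64(1.67), np.float64(1.76), np.float64(1.8), np.float64(1.9), np.float64(1.58), np.float64(1.68), np.float64(1.68)] [np.float64(1.49), np.float64(1.58), np.float64(1.68)]
0 38 [np.float64(1.78), np.float64(1.85), np.float64(1.9), np.float64(1.99), np.float64(1.66), np.float64(1.76), np.float64(1.75)] [np.float64(1.57), np.float64(1.66), np.float64(1.76)]
0 42 [np.float64(1.88), np.float64(1.95), np.float64(2.0), None, np.float64(1.74), np.float64(1.83), np.float64(1.82)] [np.float64(1.66), np.float64(1.75), np.float64(1.84)]
1 30 [np.float64(1.69), np.float64(1.76), np.float64(1.8), np.float64(1.89), np.float64(1.6), np.float64(1.69), np.float64(1.68)] [np.float64(1.52), np.float64(1.6), np.float64(1.69)]
1 34 [np.float64(1.78), np.float64(1.85), np.float64(1.89), np.float64(1.97), np.float64(1.68), np.float64(1.76), np.float64(1.74)] [np.float64(1.61), np.float64(1.69), np.float64(1.78)]
1 38 [np.float64(1.87), np.float64(1.94), np.float64(1.98), np.float64(2.0), np.float64(1.75), np.float64(1.83), np.float64(1.81)] [np.float64(1.7), np.float64(1.78), np.float64(1.86)]
1 42 [np.float64(1.96), np.float64(2.0), np.float64(2.0), None, np.float64(1.82), np.float64(1.9), np.float64(1.87)] [np.float64(1.79), np.float64(1.87), np.float64(1.95)]
```

```bash
sed -i 's/SA=np.array.*/SA=np.array([.5405,-.2020,.1275]); AX=np.array([.5276,-.296,.228])/' h.py; python3 - <<'E'
from h import *
rot=ori(BY,np.radians(34),1);e=rot.as_euler("xyz");g=BO+R.from_euler("z",BY).apply([.043,0,.033]);p=tcp(g,rot)
env.grip(1.0,45); env.move_to(p+[0,0,.09],e)
print(env.servo_line(p,e,.12,stop_force=8),env.current_tool_pos()-p)
env.grip(0.0,45); print("gap mm",env.current_finger_gap()*92,env.current_grasp_force())
env.servo_line(p+[0,0,.06],e,.1); env.servo_line(p+[-.1,0,.2],e,.25)
print(env.current_finger_gap()*92,env.current_force(),env.current_time_s(),env.current_q().round(2))
c,a=shot("side","s1");d,b=shot("top","t1")
cv2.imwrite("pics/c1.png",np.hstack([a[180:420,130:530],b[130:370,150:550]]))
E
```

```text
False [0.00029176 0.00029188 0.00073322]
gap mm 50.18827329408065 44.9233603477478
49.67910827079132 [-0.06049563 -1.07376013 -2.7406037 ] 10.95 [ 0.1   0.95 -0.98  1.11  0.32  1.84  0.74]
```

View pics/c1.png

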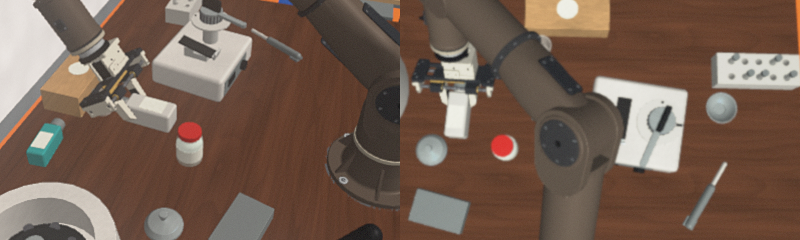

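```bash
python3 - <<'E'
from h import *
r=ori(MY,np.radians(22),1);e=r.as_euler("xyz")
Rs=R.from_euler("z",MY)*R.from_euler("y",-np.radians(12))
p=tcp(SA+Rs.apply([.017+.043,0,.033]),r)
env.move_to(p+[0,0,.10],e); env.servo_line(p+[0,0,.008],e,.12); env.sleep(.3)
print(env.current_force())
print(env.servo_line(p-[0,0,.004],e,.015,stop_force=4),(env.current_tool_pos()-p)*1000,env.current_force(),env.current_time_s())
c,a=shot("side","s2");d,b=shot("top","t2");w,k=shot("wrist","w4")
cv2.imwrite("pics/c2.png",np.hstack([cv2.resize(a[150:300,240:440],None,fx=2,fy=2),cv2.resize(b[180:330,320:520],None,fx=2,fy=2)]))
E
```

```text
[-0.38110887  0.51110125 -1.58451334]
True [-0.04153493 -0.03370505  0.4470015 ] [0.79337628 0.4292876  5.17260562] 14.3667
```

View pics/c2.png

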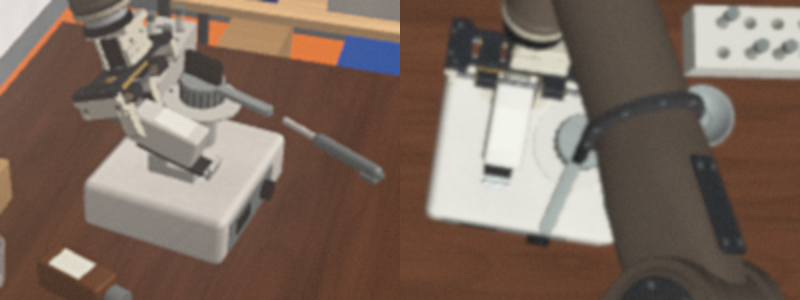

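```bash
python3 - <<'E'
from h import *
r=ori(MY,np.radians(22),1);e=r.as_euler("xyz")
Rs=R.from_euler("z",MY)*R.from_euler("y",-np.radians(12))
p=env.current_tool_pos()
env.grip(.70); env.sleep(.2)
back=p+[0,0,.11]
env.servo_line(back,e,.15)
v=ori(MY,0,1).as_euler("xyz")
P=lambda x:SA+Rs.apply([x,0,.025])-np.array([0,0,.008])
env.grip(0.0,10)
env.move_to(P(.130)+[0,0,.06],v); env.servo_line(P(.130),v,.12); env.sleep(.2)
print(env.current_force(),env.current_time_s())
h=env.servo_line(P(.080),v,.03,stop_force=5)
q=env.current_tool_pos();print(h,"saddle x",Rs.inv().apply(q-SA)*1000,env.current_force())
env.servo_line(P(.13),v,.1); env.servo_line(P(.13)+[0,0,.12],v,.2)
print(env.current_time_s()); shot("wrist","w5")
cv2.imwrite("pics/s3.png",env.camera("side")[150:300,240:440,::-1])
a=cv2.imread("pics/w5.png");b=cv2.resize(cv2.imread("pics/s3.png"),None,fx=1.6,fy=1.6)
a[:240,:320]=b; cv2.imwrite("pics/c3.png",a); d=cv2.imread("pics/w5.png");cv2.imwrite("pics/c3.png",np.hstack([cv2.resize(d,(480,360)),cv2.resize(b,(320,360))]))
E
```

```text
[ 0.95870641 -1.31382207 -0.57419528] 18.5583
True saddle x [88.55562303  0.11128061 17.1475148 ] [2.88306334 0.47100643 1.13679221]
21.0917
```

View pics/c3.png

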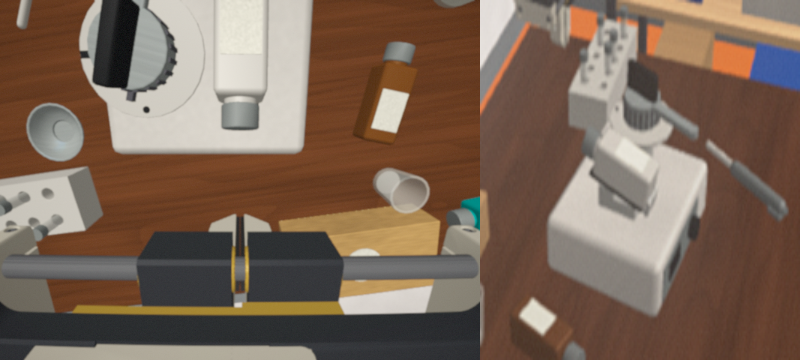

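Bottle is on the saddle, pushed until firm contact (cap face at about x = 79 mm, expected 78). Next is the collar.

```bash
python3 - <<'E'
from h import *
E=lambda a:ori(MY-a,0,1).as_euler("xyz")
p=tcp(AX,ori(MY,0,1))
env.grip(.5,25); a0=.28
env.move_to(p+[0,0,.07],E(a0)); 
print(env.servo_line(p,E(a0),.12,stop_force=8),env.current_tool_pos()-p,env.current_time_s())
env.grip(0.0,25); print("gap mm",env.current_finger_gap()*92,env.current_force(),env.current_ft_torque())
n=9
for i in range(1,n+1):
    env.move_to(p,E(a0+(1.571-a0)*i/n))
env.sleep(.3)
print(env.current_time_s(),env.current_tool_pos()-p,env.current_force(),env.current_ft_torque(),env.current_ee_rot()[2]-E(1.571)[2])
env.grip(.5); env.servo_line(p+[0,0,.13],E(1.571),.2)
shot("wrist","w6"); print(env.current_time_s())
E
```

```text
False [0.00073396 0.0004043  0.00059334] 23.475
gap mm 13.888109787331844 [0.7346404  2.62577986 0.64536911] [ 0.60118074 -0.33669153  0.13662256]
26.6333 [-0.0003117   0.00018982  0.00020127] [-1.90362121  5.10286899  7.60688769] [ 1.07899893  0.25461366 -0.16325764] 0.010315232870688362
28.2
```

View pics/w6.png

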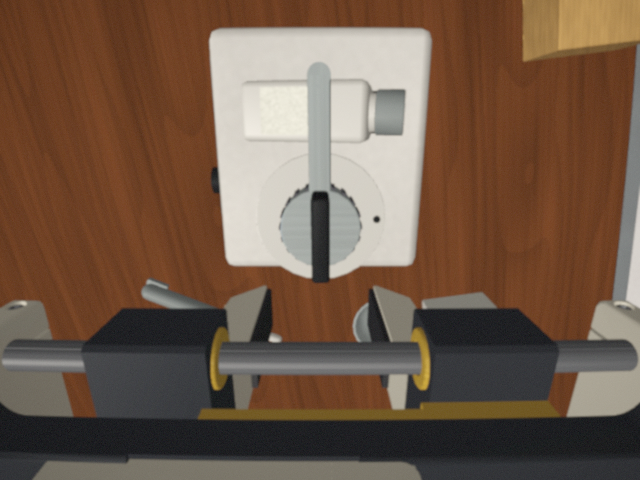

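Keeper arm (tip (318,68)) lies across the bottle, cap right (the high end). I'll check the arm angle and bottle position numerically.

```bash
python3 - <<'E'
from h import *
c,im=load("w6");g=cv2.cvtColor(im,cv2.COLOR_BGR2GRAY).astype(int);v=im.max(2).astype(int)
pts=[]
for r in range(82,140,2):   # arm over the bright bottle: darker strip
    row=v[r,296:344];d=np.where(row<205)[0]
    if len(d)>8: pts.append((296+d.mean(),r,len(d)))
pts=np.array(pts);print(pts[::6].round(1).tolist())
P=plane(c,pts[:,:2],.202);vx,vy,_,_=cv2.fitLine(P[:,:2].astype(np.float32),cv2.DIST_HUBER,0,.001,.001).ravel()
if vy<0: vx,vy=-vx,-vy
print("arm from image: angle",np.pi/2+ (np.pi/2-np.arctan2(vy,vx)) - np.pi/2 + MY, "dist axis->line",)
a=P.mean(0)-AX;print("arm angle via axis",np.pi-(np.arctan2(a[1],a[0])-MY))
print("line angle",np.pi-(np.arctan2(vy,vx)-MY))
B=plane(c,[(243,84),(243,138),(405,90),(405,133)],.170)
Rm=R.from_euler("z",-MY);print("in mixer(saddle-centred)",(Rm.apply(B-SA)*1000).round(1).tolist(), "foot top expects x=-61*.978-50*.208=-70 @z .165")
print("dot rel axis",Rm.apply(plane(c,[(376.5,219)],.168)-AX)*1000)
E
```

```text
[[319.5, 82.0, 48.0], [319.5, 94.0, 24.0], [319.5, 106.0, 24.0], [319.0, 118.0, 23.0], [319.0, 130.0, 23.0]]
arm from image: angle 0.01218101356968504 dist axis->line
arm angle via axis 1.5552071328407493
line angle 1.5829772966531914
in mixer(saddle-centred) [[-64.2, 21.7, 42.5], [-66.7, -21.7, 42.5], [70.5, 17.0, 42.5], [72.7, -17.6, 42.5]] foot top expects x=-61*.978-50*.208=-70 @z .165
dot rel axis [[ 51.4132356    0.82071133 -60.        ]]
```

```bash
python3 - <<'E'
from h import *
print(env.close_job(), env.current_time_s())
E
```

```text
the job is handed in; nothing more can be done
the job is handed in; nothing more can be done
```

The bottle is lying on the saddle with its cap at the high end and its foot at the end stop (within about 1–3 mm by camera), the collar is turned to about 1.57 rad with the keeper arm across the bottle, and the job was handed in with about 28 s on the clock; no verdict was returned.

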